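Load a salvaged cell into the tester funnel

TASK

Three salvaged battery cells stand on the dismantling bench. Take the tall slim one and release it, upright, into the funnel on top of the cell tester, so that it drops down into the narrow well and stands fully seated on its floor; leave the fat cell and the short cell standing where they are.

Things in the scene. Friction and masses are not known exactly. Their poses are not given: they have to be found in the camera images.
- slim_cell_center (a point): Centre (half-way up) of the tall slim cell to load: a loose upright cylinder 21 mm in diameter, 70 mm tall, about 70 g, grey sleeve with a metal band near the top, standing on the bench (top at z = 0). z axis = along the cell, up. Either end may go down; any grasp yaw serves. The three cells look alike but for size, stand at least 100 mm apart and swap places.
- funnel_mouth (a point): Centre of the black funnel's mouth, in the plane of its rim, 92 mm above the bench; z up along the well. Mouth 78 mm inside, 84 outside; cone 37 mm deep to a 29 mm throat over a round well 30 mm wide. Well floor 82 mm below the rim: a seated slim cell's top is 12 mm and its centre 47 mm below the rim. Stands mid-top of a fixed grey block 150 (x) by 170 (y) by 55 mm tall, turned up to 25 degrees.
- fat_cell_center (a point): Centre of the fat cell: a loose upright cylinder 34 mm in diameter and 60 mm tall, standing on the bench; it is to be left alone.
- short_cell_center (a point): Centre of the short cell: a loose upright cylinder 17 mm in diameter and only 34 mm tall, standing on the bench; it is to be left alone.
Not all that is in view belongs to the job. What is shaped like the part that bears slim_cell_center but blue or yellow is not meant.

How it is judged:
By the outcome, as a careful person would: the job done as asked, in the order asked, and still so for the second after the job is handed in, with the robot touching nothing.
It also fails if it takes over 42 s, if anything falls off the work surface, if the arm or the gripper's body presses on something with over 40 N, if the wrist force passes 120 N, or if a joint passes its speed limit or range.

ROBOT

A 6-joint arm with a two-finger parallel gripper is mounted at the origin on the work surface. World frame = base frame: x ahead of the robot, y to its left, z up, the work surface at z = 0. Lengths are in mm, angles in rad, forces in N, time in s.
With the tool pointing down it reaches from about 350 to 975 mm from the base axis. Payload 7.1 kg.
Tool frame: the origin (TCP) lies at the very end of the fingers, on their centre line; the grasp point (between the pads) lies ctrl.hold_point_z behind it (ctrl.hold_point_z is the distance from the TCP to the grasp point, in mm); z points along the fingers, y is the line along which they close (so a half turn about z gives the same grasp; the last joint's range is limited). The gripper opens to 88 mm and grips with 3 to 60 N. Pads are 20 mm wide; open, the fingers measure 115 mm over their backs; the gripper's body (75 mm by 178 mm) begins 61 mm behind the grasp point.
Start: joints at [1.147, 0.423, 1.63, -0, 1.089, -0.019], TCP at [246.114, 574.485, 222.675] pointing down, gripper open.
Joint ranges: [-3, 3], [-0.9, 2.11], [0.09, 2.58], [-1.31, 4.45], [0.11, 2.69], [-2.54, 2.54]. Speed limits (rad/s): [2.39, 2.39, 3.01, 3.14, 3.14, 3.14].

INTERFACE

Orientations are given as a rotation vector (axis times angle).
In Python, from workcell import ctrl gives the robot as it stands. The module is installed in compiled form; this text tells all that it offers.
- The arm moves only by the shell command python3 -m creep 'ROWS'. ROWS is JSON, a list of rows, each an object with "translation": the shift along the tool's x, y, z in mm, a list of three; "angular": the turn, a rotation vector about the tool's x, y, z in rad, a list of three; "jaw": the opening, from 0 (shut) to 1 (fully open). A call has exactly 8 rows; each row is the pose to reach, as a shift and turn from the pose commanded when the call began, along the tool's axes at that moment; what a row does not reach only later rows make up. A row lasts 1/8 s, in which the tool goes at most 62.5 mm and 10.7 degrees, less where a joint would pass 70% of its speed; a pose out of reach is approached as far as the arm can. A call with a gripper value outside its range is refused whole. The fingers move at their own pace and stop on an object; the grip force is fixed at half the most. Time passes only in rows, so rows that repeat a pose let the fingers close, or fill a call up. It gives the time, the measured TCP pose, the force, the opening and the grip force at its end, in the units of the state.
- ctrl.get_obs(): the state, without advancing time (a new reading comes with each control period).
- ctrl.get_image(name): name is "scene" or "side" or "wrist"; returns the picture (400x640x3 uint8, red, green, blue); there is no depth.
- ctrl.camera_info(name): a dict with "camera_matrix" (3x3 intrinsics, pixels), "world_from_camera" (4x4, takes a point from camera to world coordinates). Camera axes: x right, y up, looking along -z (the intrinsics and any distortion apply to the point x, -y, -z); pixel columns grow to the right and rows downward; lengths in mm; the calibration is good to about 2 mm. A picture is of the moment at which its call begins: read the wrist's pose just before it. camera_info takes no time and is no camera call; for the wrist camera it gives the pose at the moment of the call.
- ctrl.close_job(): hands the job in; it is judged then, once.
Trained networks look in the newest picture that a camera, given by its name, has taken for a name from the list of things; names that differ only in an ending like _2 or _b are one class to them, and where a whole thing is asked for, a point or a joint stands for the part that bears it (a point fixed in the world has none). Each returns a list of dicts, best first, with "score" (0 to 1); they miss things now and then, are a little off and sometimes report something else, mostly with a low value. They report only what shows in the picture. A call takes as long as a camera call. They do not tell look-alikes from the thing itself.
- ctrl.look_for(camera, label): "rect" ([left, top, right, bottom] in pixels, round what is visible of it).
The state is a dict: "t": time; "qpos": joint angles; "qvel": joint speeds; "joint_torque": joint torques, N m; "ee_pos": TCP position; "orientation": TCP orientation; "ft_force": force on the tool from outside, world axes, zero at the start; "moment": the same for the moment, N m; "width": finger opening in mm; "grasp_force": force on a finger pad.
Only numpy, scipy, OpenCV 4.12 (cv2) and the standard library are available. Lean on these libraries where they do the work, as an engineer would, in place of code of your own. Each camera call takes 0.05 s, during which the arm holds its last target. There are 200 camera calls.

## Working session

There is one attempt and no reset: what is moved stays moved. The work goes in short steps, Python scripts to look and compute and a shell command to move; the robot and the scene stay as the last step left them, time stands still between calls to the robot, and variables do not carry over. Pictures are saved under pics/ and viewed, at most 10 in all, crops included, and the job is handed in when it is done.

```bash
mkdir -p pics; cat > h.py <<'E'
import numpy as np, cv2
from workcell import ctrl
from scipy.spatial.transform import Rotation as R
def ray(info,u,v):
    K=np.array(info["camera_matrix"]);T=np.array(info["world_from_camera"])
    d=np.linalg.solve(K,[u,v,1.]);d=np.array([d[0],-d[1],-d[2]])
    return T[:3,3],T[:3,:3]@d
def atz(info,u,v,z):
    o,d=ray(info,u,v);return o+d*(z-o[2])/d[2]
def proj(info,p):
    K=np.array(info["camera_matrix"]);T=np.array(info["world_from_camera"])
    c=T[:3,:3].T@(np.array(p)-T[:3,3]);c=K@[c[0],-c[1],-c[2]];return c[:2]/c[2]
E
python3 - <<'E'
from h import *
ims=[]
print(ctrl.hold_point_z)
for c in ["scene","side","wrist"]:
    i=ctrl.camera_info(c);im=ctrl.get_image(c)
    cv2.imwrite(f"pics/{c}0.png",im[:,:,::-1])
    print(c,np.round(np.array(i["world_from_camera"]),2).tolist(),[k for k in i], np.round(i["camera_matrix"],0).tolist())
    for n,h in [("slim_cell_center",35),("fat_cell_center",30),("short_cell_center",17),("funnel_mouth",92)]:
        for r in ctrl.look_for(c,n)[:4]:
            b=r["rect"];u,v=(b[0]+b[2])/2,(b[1]+b[3])/2
            print(n,round(r["score"],2),np.round(b),np.round(atz(i,u,v,h)))
o=ctrl.get_obs();print(o["t"],o["ee_pos"],R.from_rotvec(o["orientation"]).as_matrix().round(3).tolist(),o["width"])
E
```

```text
18.700000000000003
scene [[-0.47, -0.58, 0.66, 1211.99], [0.88, -0.33, 0.34, 367.97], [0.02, 0.75, 0.67, 731.99], [0.0, 0.0, 0.0, 1.0]] ['camera_matrix', 'world_from_camera'] [[422.0, 0.0, 318.0], [0.0, 422.0, 197.0], [0.0, 0.0, 1.0]]
slim_cell_center 0.76 [256. 205. 268. 235.] [651. -61.  35.]
slim_cell_center 0.57 [294. 183. 307. 204.] [526. -30.  35.]
slim_cell_center 0.56 [268. 189. 278. 219.] [593. -69.  35.]
fat_cell_center 0.85 [226. 164. 243. 190.] [ 548. -216.   30.]
funnel_mouth 0.79 [348. 188. 434. 266.] [582. 223.  92.]
side [[0.91, 0.23, -0.34, 263.53], [-0.41, 0.47, -0.78, -571.54], [-0.02, 0.86, 0.52, 493.85], [0.0, 0.0, 0.0, 1.0]] ['camera_matrix', 'world_from_camera'] [[420.0, 0.0, 324.0], [0.0, 420.0, 200.0], [0.0, 0.0, 1.0]]
slim_cell_center 0.68 [335. 224. 349. 264.] [533. -28.  35.]
slim_cell_center 0.62 [373. 226. 389. 264.] [594. -63.  35.]
slim_cell_center 0.6 [402. 217. 416. 255.] [655. -60.  35.]
fat_cell_center 0.62 [398. 293. 426. 334.] [ 554. -218.   30.]
funnel_mouth 0.79 [241. 159. 337. 229.] [477.  86.  92.]
wrist [[0.39, -0.88, -0.28, 169.5], [0.92, 0.38, 0.12, 608.02], [-0.0, -0.3, 0.95, 384.35], [0.0, 0.0, 0.0, 1.0]] ['camera_matrix', 'world_from_camera'] [[284.0, 0.0, 319.0], [0.0, 284.0, 195.0], [0.0, 0.0, 1.0]]
funnel_mouth 0.84 [195. 345. 245. 384.] [420. 356.  92.]
0.75 [246.11736898 574.50978301 222.70825824] [[-0.919, 0.394, 0.0], [0.394, 0.919, 0.0], [0.0, 0.0, -1.0]] 87.76678541436524
```

View pics/scene0.png

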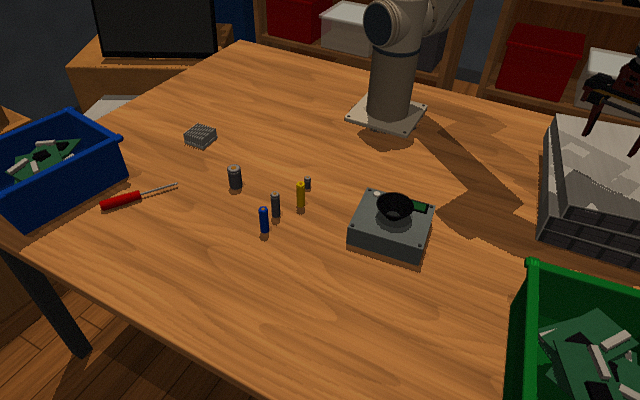

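View pics/side0.png

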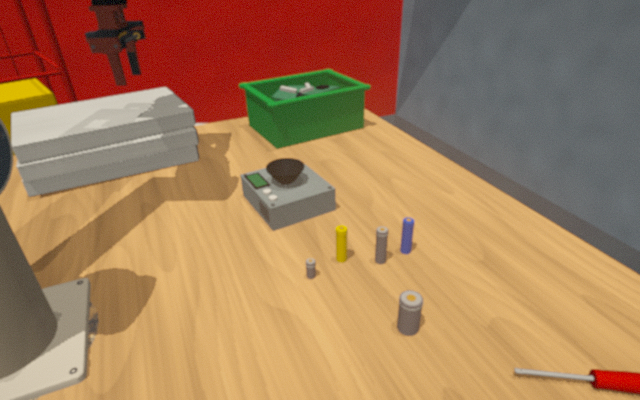

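The scene view shows grey slim at about (275,205), between yellow (300,197) and blue (263,219). Fat is at (235,177), short at (308,183), and the funnel rim at about (395,203). In the side view, slim is at (381,245) and the rim at (285,170). Next I triangulate.

```bash
python3 - <<'E'
from h import *
a=ctrl.camera_info("scene");b=ctrl.camera_info("side")
def tri(p,q):
    (o1,d1),(o2,d2)=ray(a,*p),ray(b,*q)
    s=np.linalg.lstsq(np.c_[d1,-d2],o2-o1,rcond=None)[0]
    x,y=o1+s[0]*d1,o2+s[1]*d2;return (x+y)/2,np.linalg.norm(x-y)
for n,p,q in [("slim",(273,204),(381,245)),("blue",(262.5,220),(409,236)),("yel",(300.5,196),(342,244)),("short",(308,183),(311,269)),("fat",(234.5,177),(412,313.5)),("rim",(395,202),(285,169))]:
    x,e=tri(p,q);print(n,x.round(),e.round(1))
for c,i in(("scene",a),("side",b)):
    im=cv2.imread(f"pics/{c}0.png");u=(345,180) if c=="scene" else (235,145)
    cv2.imwrite(f"pics/{c}c.png",cv2.resize(im[u[1]:u[1]+80,u[0]:u[0]+100],None,fx=4,fy=4,interpolation=2))
im=np.hstack([cv2.imread("pics/scenec.png"),cv2.imread("pics/sidec.png")]);cv2.imwrite("pics/crop.png",im)
E
```

```text
slim [593. -66.  38.] 3.7
blue [653. -60.  36.] 2.4
yel [533. -26.  33.] 0.9
short [463. -45.  16.] 3.2
fat [ 552. -217.   30.] 4.5
rim [506. 201.  90.] 8.6
```

View pics/crop.png

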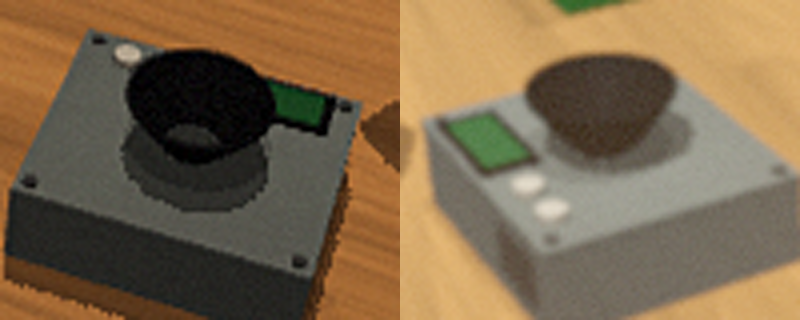

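```bash
python3 -m creep '[{"translation":[-285,-226,22],"angular":[0,0,0],"jaw":0.7},{"translation":[-285,-226,22],"angular":[0,0,0],"jaw":0.7},{"translation":[-285,-226,22],"angular":[0,0,0],"jaw":0.7},{"translation":[-285,-226,22],"angular":[0,0,0],"jaw":0.7},{"translation":[-285,-226,22],"angular":[0,0,0],"jaw":0.7},{"translation":[-285,-226,22],"angular":[0,0,0],"jaw":0.7},{"translation":[-285,-226,22],"angular":[0,0,0],"jaw":0.7},{"translation":[-285,-226,22],"angular":[0,0,0],"jaw":0.7}]'
python3 - <<'E'
from h import *
a=ctrl.camera_info("scene");b=ctrl.camera_info("side")
print(atz(a,395.2,204.5,92),atz(b,285.2,166.7,92))
w=ctrl.camera_info("wrist");cv2.imwrite("pics/w1.png",ctrl.get_image("wrist")[:,:,::-1])
print(ctrl.look_for("wrist","funnel_mouth"),proj(w,[506,201,92]))
E
```

```text
t: 1.75
ee_pos: [419.2, 254.7, 200.8]
orientation: [0.633, 3.077, 0.001]
ft_force: [-0.2, 0.4, 0.5]
width: 61.6
grasp_force: 0.0
[510.4712229  206.14082935  92.        ] [510.33708041 200.3178156   92.        ]
[{'rect': [219.8, 169.6, 378.6, 305.3], 'score': 0.86}] [305.11852776 279.94770666]
```

View pics/w1.png

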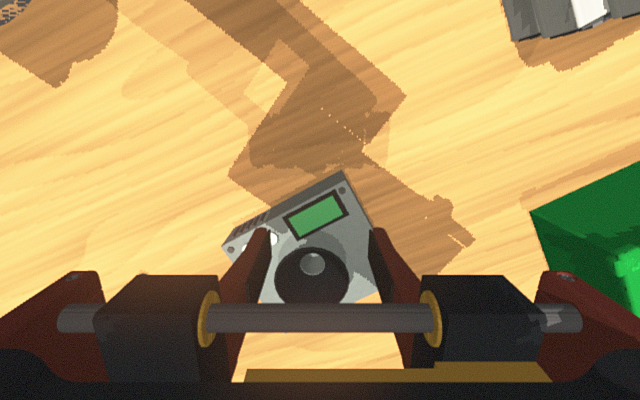

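The wrist view shows the funnel rim from columns 274 to 349 with its top at row 248, so its centre is about (312,284). On to the cell.

```bash
python3 - <<'E'
from h import *
w=ctrl.camera_info("wrist")
o,d=ray(w,311.5,284)
print(atz(w,311.5,284,92))
for c in [(510,203,92),atz(w,311.5,284,92)]:
    c=np.array(c);p=np.array([proj(w,c+42*np.array([np.cos(t),np.sin(t),0])) for t in np.linspace(0,6.28,73)])
    print(c,p.min(0),p.max(0))
E
python3 -m creep '[{"translation":[-285,-226,22],"angular":[0,0,0],"jaw":0.7},{"translation":[-285,-226,22],"angular":[0,0,0],"jaw":0.7},{"translation":[-285,-226,22],"angular":[0,0,0],"jaw":0.7},{"translation":[-285,-226,22],"angular":[0,0,0],"jaw":0.7},{"translation":[-285,-226,22],"angular":[0,0,0],"jaw":0.7},{"translation":[-285,-226,22],"angular":[0,0,0],"jaw":0.7},{"translation":[-285,-226,22],"angular":[0,0,0],"jaw":0.7},{"translation":[-285,-226,22],"angular":[0,0,0],"jaw":0.7}]'
python3 - <<'E'
from h import *
w=ctrl.camera_info("wrist");cv2.imwrite("pics/w2.png",ctrl.get_image("wrist")[:,:,::-1])
for r in ctrl.look_for("wrist","slim_cell_center"): print(r)
print(proj(w,[593,-66,70]),proj(w,[593,-66,0]))
E
```

```text
[513.22781192 206.36111112  92.        ]
[510 203  92] [269.63992141 248.83772719] [345.42689187 313.97842024]
[513.22781192 206.36111112  92.        ] [273.64867076 250.22095548] [349.31791659 315.1548081 ]
t: 2.85
ee_pos: [591.6, -64.0, 178.3]
orientation: [-0.63, -3.077, -0.0]
ft_force: [0.6, 0.8, 0.1]
width: 61.3
grasp_force: 0.0
{'rect': [333.5, 207.5, 360.7, 249.3], 'score': 0.79}
{'rect': [320.8, 109.9, 340.7, 131.3], 'score': 0.76}
{'rect': [308.1, 168.8, 330.9, 202.7], 'score': 0.67}
[317.42526832 194.94876525] [317.78936892 177.81763961]
```

View pics/w2.png

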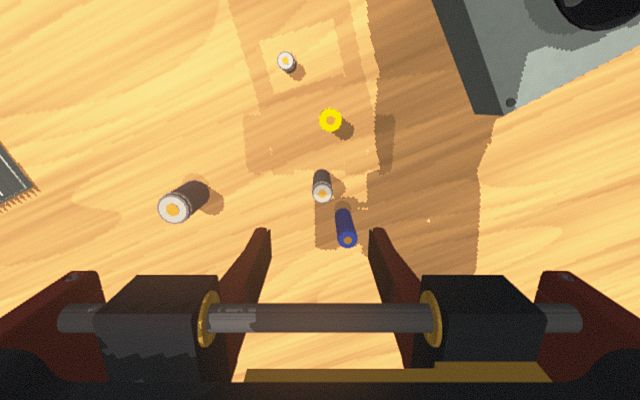

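Slim top is at (322,193), blue beside it at (347,240), and yellow at (330,120).

```bash
python3 - <<'E'
from h import *
w=ctrl.camera_info("wrist");o=ctrl.get_obs();M=R.from_rotvec(o["orientation"]).as_matrix()
for n,u,v in [("slim",322,193),("blue",347.5,240)]:
    p=atz(w,u,v,70);print(n,p,M.T@(np.array([p[0],p[1],34])-o["ee_pos"]))
E
```

```text
slim [592.91242132 -60.63921652  70.        ] [ -0.27978595   3.29608116 144.6327703 ]
blue [651.11699707 -56.11497555  70.        ] [-52.05770149  30.26434994 144.59622109]
```

```bash
python3 -m creep '[{"translation":[-1,3,30],"angular":[0,0,0],"jaw":0.6},{"translation":[-1,3,60],"angular":[0,0,0],"jaw":0.6},{"translation":[-1,3,90],"angular":[0,0,0],"jaw":0.6},{"translation":[-1,3,115],"angular":[0,0,0],"jaw":0.6},{"translation":[-1,3,135],"angular":[0,0,0],"jaw":0.6},{"translation":[-1,3,144],"angular":[0,0,0],"jaw":0.6},{"translation":[-1,3,144],"angular":[0,0,0],"jaw":0.6},{"translation":[-1,3,144],"angular":[0,0,0],"jaw":0.6}]'
python3 - <<'E'
from h import *
cv2.imwrite("pics/w3.png",ctrl.get_image("wrist")[:,:,::-1])
E
```

```text
t: 3.95
ee_pos: [594.7, -63.1, 35.5]
orientation: [0.631, 3.076, 0.0]
ft_force: [0.2, 0.1, -0.0]
width: 52.7
grasp_force: 0.0
```

View pics/w3.png

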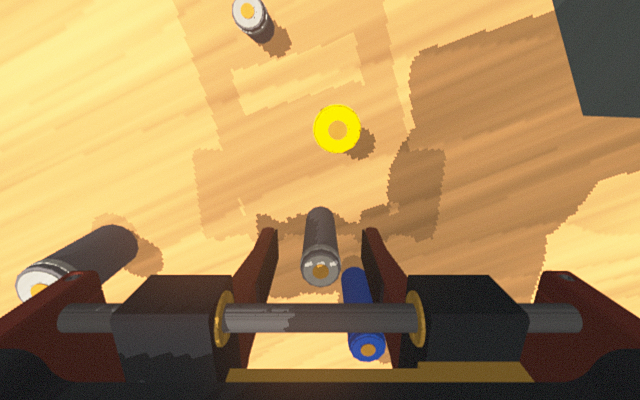

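The slim cell sits centred between the fingers (top at (320,268)). I'll close, then lift.

```bash
python3 -m creep '[{"translation":[0,0,0],"angular":[0,0,0],"jaw":0.1},{"translation":[0,0,0],"angular":[0,0,0],"jaw":0.1},{"translation":[0,0,0],"angular":[0,0,0],"jaw":0.1},{"translation":[0,0,0],"angular":[0,0,0],"jaw":0.1},{"translation":[0,0,0],"angular":[0,0,0],"jaw":0.1},{"translation":[0,0,0],"angular":[0,0,0],"jaw":0.1},{"translation":[0,0,0],"angular":[0,0,0],"jaw":0.1},{"translation":[0,0,0],"angular":[0,0,0],"jaw":0.1}]'
```

```text
t: 5.0
ee_pos: [594.2, -63.1, 34.8]
orientation: [0.631, 3.077, -0.0]
ft_force: [0.7, -0.1, 3.0]
width: 20.6
grasp_force: 30.0
```

```bash
python3 -m creep '[{"translation":[0,0,-20],"angular":[0,0,0],"jaw":0.1},{"translation":[0,0,-50],"angular":[0,0,0],"jaw":0.1},{"translation":[0,0,-85],"angular":[0,0,0],"jaw":0.1},{"translation":[0,0,-120],"angular":[0,0,0],"jaw":0.1},{"translation":[0,0,-150],"angular":[0,0,0],"jaw":0.1},{"translation":[0,0,-160],"angular":[0,0,0],"jaw":0.1},{"translation":[0,0,-160],"angular":[0,0,0],"jaw":0.1},{"translation":[0,0,-160],"angular":[0,0,0],"jaw":0.1}]'
python3 - <<'E'
from h import *
o=ctrl.get_obs();M=R.from_rotvec(o["orientation"]).as_matrix()
print(M.T@(np.array([512,203.5,o["ee_pos"][2]])-o["ee_pos"]))
E
```

```text
t: 6.0
ee_pos: [593.3, -63.0, 193.5]
orientation: [-0.631, -3.075, 0.0]
ft_force: [-0.5, 0.3, -0.4]
width: 20.8
grasp_force: 30.0
[179.66325019 212.92930503   0.25236108]
```

```bash
python3 -m creep '[{"translation":[20,24,0],"angular":[0,0,0],"jaw":0.1},{"translation":[55,65,0],"angular":[0,0,0],"jaw":0.1},{"translation":[90,106,0],"angular":[0,0,0],"jaw":0.1},{"translation":[125,147,0],"angular":[0,0,0],"jaw":0.1},{"translation":[155,183,0],"angular":[0,0,0],"jaw":0.1},{"translation":[175,207,0],"angular":[0,0,0],"jaw":0.1},{"translation":[180,213,0],"angular":[0,0,0],"jaw":0.1},{"translation":[180,213,0],"angular":[0,0,0],"jaw":0.1}]'
python3 - <<'E'
from h import *
ims=[]
for c,p in (("wrist",None),("scene",(395,190)),("side",(285,150))):
    i=ctrl.camera_info(c);im=ctrl.get_image(c)[:,:,::-1]
    if c=="wrist": im=im[140:340,210:430]; im=cv2.resize(im,(330,300))
    else: im=cv2.resize(im[p[1]-65:p[1]+60,p[0]-50:p[0]+50],(240,300),interpolation=2)
    ims.append(im)
cv2.imwrite("pics/f1.png",np.hstack(ims));print(ctrl.get_obs()["ee_pos"])
E
```

```text
t: 7.0
ee_pos: [512.2, 203.4, 193.8]
orientation: [-0.63, -3.077, 0.002]
ft_force: [-0.1, -0.0, -0.8]
width: 20.1
grasp_force: 30.0
[512.79780866 202.50360663 194.3533193 ]
```

View pics/f1.png

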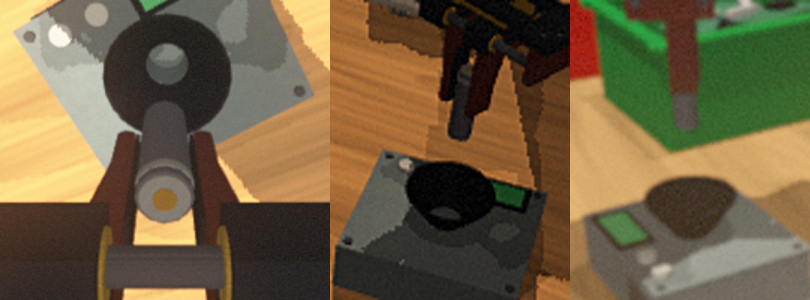

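The wrist crop shows the full rim (centre ≈ pixel (321,189)) and the cell held upright above it.

```bash
python3 - <<'E'
from h import *
w=ctrl.camera_info("wrist");s=ctrl.camera_info("scene");d=ctrl.camera_info("side");o=ctrl.get_obs();M=R.from_rotvec(o["orientation"]).as_matrix()
def ext(i,c,r):
    p=np.array([proj(i,np.array(c)+r*np.array([np.cos(t),np.sin(t),0])) for t in np.linspace(0,6.28,73)]);return np.r_[p.min(0),p.max(0)].round(1)
p=atz(w,321.3,188.7,92);print(p,M.T@(p-o["ee_pos"]))
print("meas wrist",[210+103/1.5,140+14/1.5,210+231/1.5]);
for c in (p,[512,203.5,92]):
    print(ext(w,c,42))
    print("scene",ext(s,c,42),"meas",345+(406-330)/2.4,345+(495-330)/2.4,"top",125+160/2.4)
    print("side",ext(d,c,42),"meas",235+(645-570)/2.4,235+(737-570)/2.4,"top",85+176/2.4)
e=o["ee_pos"];b=[e[0],e[1],e[2]-34.8]
print("cellbottom pred scene",ext(s,b,10.5),"meas",345+(449-330)/2.4,345+(471-330)/2.4,"bot",125+140/2.4)
print("side",ext(d,b,10.5),"meas",235+(674-570)/2.4,235+(698-570)/2.4,"bot",85+130/2.4)
print("wrist celltop",ext(w,[e[0],e[1],e[2]+35.2],10.5),"meas",210+135/1.5,210+196/1.5,140+223/1.5)
E
```

```text
[508.18090232 207.19081856  92.        ] [  6.06431461   2.5419602  102.35355528]
meas wrist [278.6666666666667, 149.33333333333334, 364.0]
[277.9 145.1 364.7 228.4]
scene [377.3 191.8 414.9 217.2] meas 376.6666666666667 413.75 top 191.66666666666669
side [263.5 157.2 302.7 174.7] meas 266.25 304.58333333333337 top 158.33333333333334
[276.2 150.5 362.5 232.9]
scene [375.1 192.2 412.8 217.7] meas 376.6666666666667 413.75 top 191.66666666666669
side [265.8 157.5 305.  175.1] meas 266.25 304.58333333333337 top 158.33333333333334
cellbottom pred scene [392.8 178.3 402.7 184.5] meas 394.5833333333333 403.75 bot 183.33333333333334
side [278.6 134.7 288.9 138.6] meas 278.3333333333333 288.3333333333333 bot 139.16666666666669
wrist celltop [297.6 257.4 338.5 292.8] meas 300.0 340.66666666666663 288.66666666666663
```

```bash
python3 -m creep '[{"translation":[0,1,20],"angular":[0,0,0],"jaw":0.1},{"translation":[0,1,45],"angular":[0,0,0],"jaw":0.1},{"translation":[0,1,65],"angular":[0,0,0],"jaw":0.1},{"translation":[0,1,80],"angular":[0,0,0],"jaw":0.1},{"translation":[0,1,92],"angular":[0,0,0],"jaw":0.1},{"translation":[0,1,100],"angular":[0,0,0],"jaw":0.1},{"translation":[0,1,102],"angular":[0,0,0],"jaw":0.1},{"translation":[0,1,102],"angular":[0,0,0],"jaw":0.1}]'
```

```text
t: 8.15
ee_pos: [513.1, 204.6, 92.9]
orientation: [0.631, 3.077, 0.0]
ft_force: [0.4, -0.2, 0.5]
width: 20.5
grasp_force: 30.0
```

No contact. Release, wait, then lift.

```bash
python3 -m creep '[{"translation":[0,0,0],"angular":[0,0,0],"jaw":0.42},{"translation":[0,0,0],"angular":[0,0,0],"jaw":0.42},{"translation":[0,0,0],"angular":[0,0,0],"jaw":0.42},{"translation":[0,0,0],"angular":[0,0,0],"jaw":0.42},{"translation":[0,0,0],"angular":[0,0,0],"jaw":0.42},{"translation":[0,0,0],"angular":[0,0,0],"jaw":0.42},{"translation":[0,0,0],"angular":[0,0,0],"jaw":0.42},{"translation":[0,0,0],"angular":[0,0,0],"jaw":0.42}]' && python3 -m creep '[{"translation":[0,0,-20],"angular":[0,0,0],"jaw":0.42},{"translation":[0,0,-50],"angular":[0,0,0],"jaw":0.42},{"translation":[0,0,-85],"angular":[0,0,0],"jaw":0.42},{"translation":[0,0,-120],"angular":[0,0,0],"jaw":0.42},{"translation":[0,0,-140],"angular":[0,0,0],"jaw":0.42},{"translation":[0,0,-150],"angular":[0,0,0],"jaw":0.42},{"translation":[0,0,-150],"angular":[0,0,0],"jaw":0.42},{"translation":[0,0,-150],"angular":[0,0,0],"jaw":0.42}]'
python3 - <<'E'
from h import *
i=ctrl.camera_info("wrist");im=ctrl.get_image("wrist")[:,:,::-1];cv2.imwrite("pics/w5.png",im)
s=ctrl.get_image("scene")[:,:,::-1]
cv2.imwrite("pics/f2.png",np.hstack([cv2.resize(im[60:260,220:430],(420,400),interpolation=2),cv2.resize(s[140:280,220:350+90-60],(380,400),interpolation=2)]))
p=np.array([513,205,80]);print("top centre pred crop",[(2*(a-b)).round() for a,b in zip(proj(i,p),(220,60))],[(2*(a-b)).round() for a,b in zip(proj(i,[513,205,92]),(220,60))])
a,b=proj(i,p+[0,10.5,0]),proj(i,p-[0,10.5,0]);print("dia px in crop",2*np.linalg.norm(a-b))
E
```

```text
t: 9.15
ee_pos: [513.0, 204.5, 92.7]
orientation: [-0.632, -3.077, 0.0]
ft_force: [-0.7, 0.8, -0.3]
width: 36.8
grasp_force: 0.0
t: 10.15
ee_pos: [512.4, 204.3, 241.6]
orientation: [-0.631, -3.076, 0.001]
ft_force: [-0.1, -0.2, -0.1]
width: 37.2
grasp_force: 0.0
top centre pred crop [np.float64(199.0), np.float64(240.0)] [np.float64(199.0), np.float64(245.0)]
dia px in crop 35.573853388431665
```

View pics/f2.png

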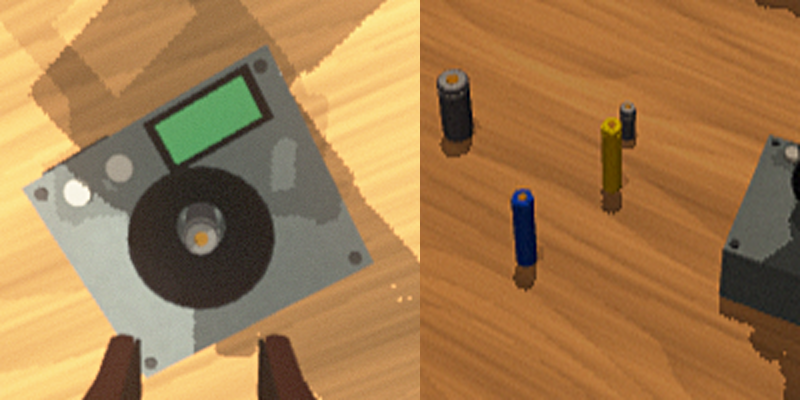

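The cell top is at crop (202,238), against (199,240) predicted for a seated cell. It stands upright and below the rim, and the fat, short, blue and yellow cells are all still standing.

```bash
python3 -c "
from workcell import ctrl
print(ctrl.close_job())"
```

```text
the job is handed in; nothing more can be done
None
```

The slim cell was released into the funnel and, by the last wrist picture, stands upright and seated in the well; the fat and short cells were not touched, and the job was handed in at about 10 s.

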